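# Check the stop of a bench hand crimper

### The job

Check the stop screw of the hand crimper clamped in the bench stand: with the backs of the fingers, gently press its hand lever from the outside all the way in until it comes up hard against something. If the screw stops it with a gap left to the fixed grip bar, finish by keeping it pressed there so that I can gauge the gap; if the lever gets as far as the bar, let it spring back open and leave it alone. Do not pinch the lever, keep your fingers off the bar and out of the gap, and leave the vials and the hex key where they are.

Things in the scene. Friction and masses are not known exactly. Their poses are not given: they have to be found in the camera images.
- crimper: plier-type hand crimper for vial caps, clamped on its side in a fixed bench stand (steel base plate 120 x 84 x 12, aluminium column). Origin: on the table under the yoke. x: from the handles to the crimping jaws; y: from the fixed bar to the lever; z up. In this frame the two handles run towards -x in the level plane z = 95 mm, free underneath down to the table for x < -15 mm; the base plate covers x -15 to 105 mm. Nothing of it is higher than 119 mm. It does not move
- grip_bar: fixed grip bar of the crimper, to the right of the lever: round black rubber grip 16 to 18 mm thick along the crimper's x from -60 to -170 mm at y = -14 mm, z = 95 mm. Origin: on the bar's axis at the yoke (crimper frame 0, -14, 95 mm), axes as the crimper's
- stop_screw: set screw, 7 mm thick, domed tip, locked in a boss on the bar 42 mm from the yoke, pointing along the crimper's +y at the lever. Origin: its tip; axes as the crimper's. How far it stands out varies: tip at 3.7 to 11 mm in the crimper's y. Beyond about 6 mm the lever meets it before the bar; below, the lever reaches the bar. (A gap of only 1 to 4 mm at the lever's end: either ending is right.) It cannot be moved
- lever (a joint): angle of the hand lever (rad): 0 = fully open, as it rests, 0.38 rad from parallel with the bar; grows as it is pressed towards the bar; at 0.455 its end touches the bar; with the screw farthest out it stops at about 0.33. A spring pushes it open (at mid grip 2 N open, 5 N fully in); on the screw or bar it goes hard, giving about 0.01 rad more under 10 N. Let go, it swings open by itself
- lever_pivot (a point): the lever's hinge axis (upright), at height 95 mm; crimper frame (0, 14, 95 mm)
- lever_grip (a point): point on the outer side of the lever's black rubber grip, 120 mm from the hinge, at mid height; moves with the lever. x: along the lever towards the hinge; y: outwards, away from the bar; z up. The grip is round, 16 to 18 mm thick (height 87 to 103 mm), and reaches from 60 to 170 mm from the hinge. The lever is pressed along -y
- open_vial: open glass vial, 30 mm wide, 67 mm high, standing to the left of the stand; origin at the centre of its underside, z up
- sealed_vial: glass vial with a flip-off cap, 30 mm wide, 75 mm high, standing to the left of the stand; origin at the centre of its underside, z up
- set_key: hex key 41 x 92 x 5 mm lying flat on the table under the bar or just to its right; origin at the centre of its underside

How it is judged:
By the outcome, as a careful person would: the job done as asked, in the order asked, and still so for the second after the job is handed in, while the arm keeps its last pose, push and grip.
It also fails if it takes over 40 s, if anything falls off the work surface, if the arm or the gripper's body presses on something with over 40 N, if the wrist force passes 120 N, or if a joint passes its speed limit or range.

### The arm

A 6-joint arm with a two-finger parallel gripper is mounted at the origin on a cart in front of the work surface, level with it; the furniture and walls round the work are solid. World frame = base frame: x ahead of the robot, y to its left, z up, the work surface at z = 0. Lengths are in m, angles in rad, forces in N, time in s.
With the tool pointing down it reaches from about 0.25 to 0.85 m from the base axis. Payload 12.5 kg.
Tool frame: the origin (TCP) lies at the very end of the fingers, on their centre line; the grasp point (between the pads) lies 19 mm behind it (env.pinch_z is the distance from the TCP to the grasp point, in m); z points along the fingers, x is the direction in which the jaws open and shut, and the axes are right-handed (so a half turn about z gives the same grasp; the last joint's range is limited). The gripper opens to 93 mm and grips with 3 to 60 N. Pads are 15 mm wide; open, the fingers measure 128 mm over their backs; the gripper's body (75 mm by 188 mm) begins 65 mm behind the grasp point.
Start: joints at [1.053, 0.351, 1.652, -0, 1.139, -0.085], TCP at [0.231, 0.499, 0.219] pointing down, gripper open.
Joint ranges: [-2.75, 2.75], [-0.79, 2.1], [0.01, 2.65], [-1.57, 4.71], [0.07, 3.14], [-2.87, 2.87]. Speed limits (rad/s): [2.22, 2.22, 2.79, 3.14, 3.14, 3.14].

### API

Orientations are given as a 3x3 rotation matrix whose columns are the frame's x, y, z axes.
In Python, from workcell import env, optics gives the robot as it stands. The module is installed in compiled form; this text tells all that it offers. Calls block until the motion is done:
- env.move_to(position, orientation): joint-space move of the TCP to a pose.
- env.move_straight(position, attitude=None, feed=0.15, force_limit=None): straight line of the TCP; attitude=None keeps the orientation; feed is the mean speed in m/s. With force_limit (N) it stops when the force on the tool has changed by that much, and returns True; else False.
- env.move_j(angles): joint-space move.
- env.grip(opening, force=None): opening from 0.0 (shut) to 1.0 (fully open); force is the grip in N (None keeps the last); returns when the fingers have stopped.
- env.hold(seconds).
- env.inverse_kinematics(position, orientation): joint angles nearest the present ones, or None.
- env.get_state(): the state.
- optics.get_image(name): name is "scene" or "top" or "wrist"; returns (picture, depth): 420x560x3 uint8, red, green, blue; 420x560 float32, m along the optical axis (not along the pixel's ray), 0 where there is no reading.
- optics.camera_model(name): a dict with "K" (3x3 intrinsics, pixels), "extrinsics" (4x4, takes a point from world to camera coordinates); the wrist camera has in their place "hand_eye" (4x4, takes a point from camera to tool coordinates, whose origin is the TCP and whose axes are the tool frame's). Camera axes: x right, y down, z forward; pixel columns grow to the right and rows downward; lengths in m; the calibration is good to about 2 mm. The wrist camera is an equidistant fisheye: a pixel r from the principal point sees the ray r / f radians off the axis. A picture is of the moment at which its call begins: read the wrist's pose just before it. camera_model takes no time and is no camera call.
A pose or a line that the arm cannot do raises env.IKError and nothing moves.
- env.finish_job(): hands the job in, once; it reports no verdict.
The state is a dict: "time": time; "joints": joint angles; "qd": joint speeds; "tau": joint torques, N m; "ee_pos": TCP position; "eef_rot": TCP orientation; "wrist_force": force on the tool from outside, world axes, zero at the start; "torque": the same for the moment, N m; "opening": opening from 0.0 (shut) to 1.0 (fully open).
Only numpy, scipy, OpenCV 4.12 (cv2) and the standard library are available. Lean on these libraries where they do the work, as an engineer would, in place of code of your own. Each camera call takes 0.05 s, during which the arm holds its last target.

## Working session

There is one attempt and no reset: what is moved stays moved. The work goes in short steps, each a Python script; the robot and the scene stay as the last script left them, time stands still between calls to the robot, and variables do not carry over. Pictures are saved under pics/ and viewed, and the job is handed in when it is done.

```bash
mkdir -p pics
python3 - <<'E'
from workcell import env, optics
import cv2, numpy as np
np.set_printoptions(precision=4,suppress=True)
for n in ["scene","top","wrist"]:
    im,d=optics.get_image(n)
    cv2.imwrite(f"pics/{n}0.png",im[:,:,::-1]); np.savez(f"pics/{n}0.npz",im=im,d=d)
    print(n,optics.camera_model(n))
s=env.get_state(); print(s)
E
```

```text
scene {'K': array([[477.5498,   0.    , 279.9093],
       [  0.    , 477.5498, 212.4055],
       [  0.    ,   0.    ,   1.    ]]), 'extrinsics': array([[-0.8722, -0.489 ,  0.0104,  0.68  ],
       [-0.2979,  0.5142, -0.8043,  0.0702],
       [ 0.3879, -0.7046, -0.5942,  0.8846],
       [ 0.    ,  0.    ,  0.    ,  1.    ]])}
top {'K': array([[497.6105,   0.    , 272.1419],
       [  0.    , 497.6105, 213.3995],
       [  0.    ,   0.    ,   1.    ]]), 'extrinsics': array([[ 0.107 , -0.9943,  0.0014,  0.2641],
       [-0.9681, -0.1045, -0.2278,  0.6215],
       [ 0.2267,  0.023 , -0.9737,  0.7777],
       [ 0.    ,  0.    ,  0.    ,  1.    ]])}
wrist {'K': array([[325.1923,   0.    , 266.1368],
       [  0.    , 325.1923, 209.9172],
       [  0.    ,   0.    ,   1.    ]]), 'hand_eye': array([[ 1.    , -0.0007,  0.0003, -0.001 ],
       [ 0.0006,  0.9706,  0.2406, -0.0659],
       [-0.0005, -0.2406,  0.9706, -0.1651],
       [ 0.    ,  0.    ,  0.    ,  1.    ]])}
{'time': 0.15, 'joints': array([ 1.0534,  0.3511,  1.6522, -0.    ,  1.1391, -0.0846]), 'qd': array([-0.0016, -0.0016, -0.0012, -0.0003,  0.0002,  0.0004]), 'tau': array([  0.0015, -49.7451, -28.5357,   0.07  ,   0.0245,  -0.0001]), 'ee_pos': array([0.2305, 0.4991, 0.2183]), 'eef_rot': array([[ 0.4195,  0.9078, -0.0004],
       [ 0.9078, -0.4195, -0.0007],
       [-0.0008, -0.0001, -1.    ]]), 'wrist_force': array([ 0.9415, -0.202 , -0.0511]), 'torque': array([-0.0309, -0.0159, -0.0065]), 'opening': 1.002737479850167}
```

View pics/scene0.png

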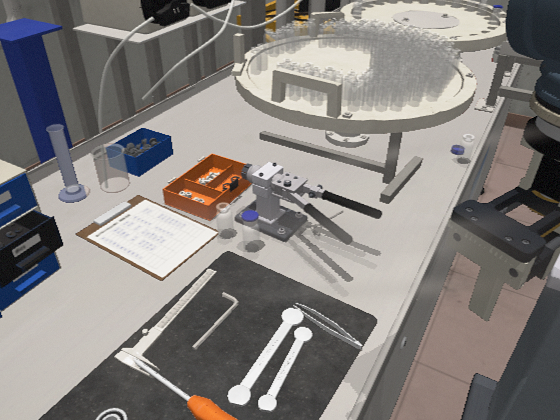

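View pics/top0.png

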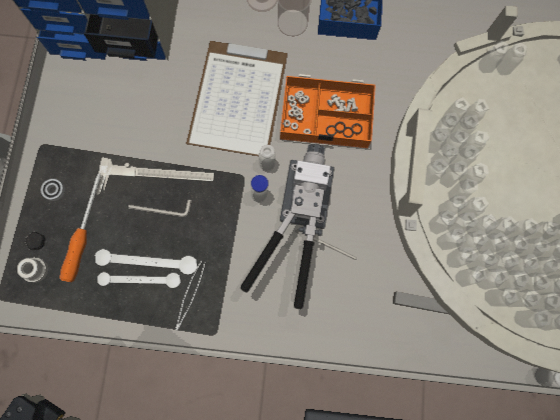

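View pics/wrist0.png

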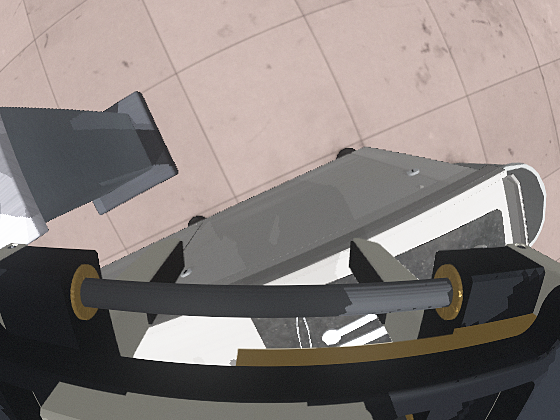

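The top view shows the lever grip running from about (280,235) to (245,288) and the bar from about (308,240) to (300,305). The vials are at (267,155) and (260,187), and the jaws point up in the image. Next I measure the two handles by casting rays onto z = 0.095.

```bash
cat > h.py <<'E'
import numpy as np, cv2
from workcell import env, optics
np.set_printoptions(precision=4,suppress=True)
def ray(n,uv):
    m=optics.camera_model(n);K=m["K"];E=m["extrinsics"]
    uv=np.atleast_2d(np.asarray(uv,float))
    d=np.c_[(uv[:,0]-K[0,2])/K[0,0],(uv[:,1]-K[1,2])/K[1,1],np.ones(len(uv))]@E[:3,:3]
    c=-E[:3,:3].T@E[:3,3]
    return c,d
def plane(n,uv,z):
    c,d=ray(n,uv); return c+d*((z-c[2])/d[:,2])[:,None]
def depthpts(n,uv,dm):
    c,d=ray(n,uv); uv=np.atleast_2d(uv).astype(int)
    return c+d*dm[uv[:,1],uv[:,0]][:,None]
def proj(n,P):
    m=optics.camera_model(n);K=m["K"];E=m["extrinsics"]
    p=np.atleast_2d(P)@E[:3,:3].T+E[:3,3]; q=p@K.T; return q[:,:2]/q[:,2:]
E
python3 - <<'E'
from h import *
f=np.load("pics/top0.npz");im=f["im"];d=f["d"]
x0,y0,x1,y1=225,130,375,320
cv2.imwrite("pics/topz.png",cv2.resize(im[y0:y1,x0:x1,::-1],None,fx=4,fy=4,interpolation=cv2.INTER_CUBIC)[:,:800][:600+160])
c=cv2.resize(im[130:320,225:375,::-1],None,fx=3.1,fy=3.1,interpolation=cv2.INTER_CUBIC);cv2.imwrite("pics/topz.png",c)
V,U=np.mgrid[0:420,0:560]
uv=np.c_[U.ravel(),V.ravel()]
P=depthpts("top",uv,d).reshape(420,560,3)
g=im.max(2)
mask=(P[...,2]>0.07)&(P[...,2]<0.115)&(g<70)&(U>235)&(U<320)&(V>215)&(V<312)&(d>0)
n,l,st,ce=cv2.connectedComponentsWithStats(mask.astype(np.uint8),connectivity=4)
for i in range(1,n):
    if st[i,4]<60: continue
    vs=np.c_[U[l==i],V[l==i]]
    vx,vy,cx,cy=cv2.fitLine(vs.astype(np.float32),cv2.DIST_HUBER,0,.01,.01).ravel()
    t=(vs-[cx,cy])@[vx,vy]
    e=np.array([[cx+vx*t.min(),cy+vy*t.min()],[cx+vx*t.max(),cy+vy*t.max()]])
    w=np.abs((vs-[cx,cy])@[-vy,vx]).max()*2
    p=plane("top",e,0.095); dd=p[0]-p[1]
    print(st[i],e.ravel(),"w",w,"P",p.ravel(),"ang",np.arctan2(dd[1],dd[0]),np.linalg.norm(dd),"zmax",np.percentile(P[l==i][:,2],[5,50,95]))
E
```

```text
[241 231  42  61 594] [242.8243 290.2567 279.1355 232.8212] w 9.55915795168039 P [0.4536 0.3617 0.095  0.5528 0.3137 0.095 ] ang 2.690685081429269 0.11029326165186568 zmax [0.0971 0.101  0.104 ]
[294 241  20  68 630] [297.6419 308.107  308.9116 240.4853] w 9.877747310507402 P [0.435  0.2718 0.095  0.5454 0.2639 0.095 ] ang 3.069545271492305 0.11065197906930128 zmax [0.0966 0.1009 0.1039]
```

View pics/topz.png

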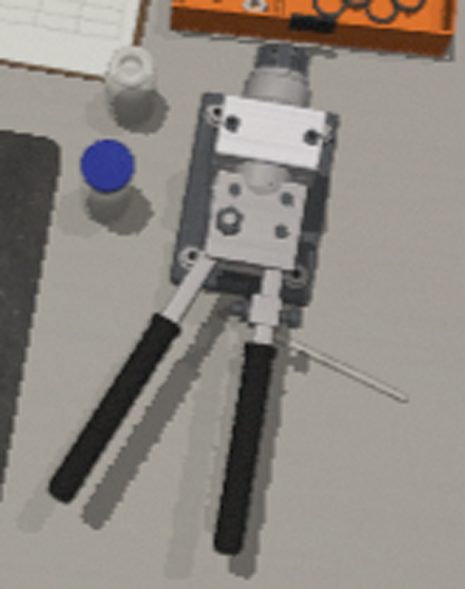

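The geometry agrees: both grips measure 110 mm and the angle between them is 0.379 rad. I will shut the gripper and go to a standoff outside the lever. Tool x will point along the lever's outward normal, which puts the wrist camera on the lever's free-end side.

```bash
cat >> h.py <<'E'
PV=np.array([0.6068,0.2876]); A0=2.6907; BACK=0.0175; HALF=0.0085
def pose(th,s,z=0.080,r=0.120):
    a=A0+th; u=np.array([np.cos(a),np.sin(a)]); n=np.array([np.sin(a),-np.cos(a)])
    p=PV+r*u+n*(HALF+BACK+s)
    R=np.array([[n[0],-u[0],0],[n[1],-u[1],0],[0,0,-1.]])
    return np.r_[p,z],R,n
def snap(n,name):
    im,d=optics.get_image(n); cv2.imwrite(f"pics/{name}.png",im[:,:,::-1]); np.savez(f"pics/{name}.npz",im=im,d=d)
E
python3 - <<'E'
from h import *
p,R,n=pose(0,0.03); print(p,np.linalg.det(R))
env.grip(0.0,10)
print(env.get_state()["opening"],env.get_state()["time"])
env.move_to(p+[0,0,0.12],R); env.move_straight(p,feed=0.12)
env.hold(0.2)
s=env.get_state(); print(s["time"],s["ee_pos"],s["wrist_force"],s["wrist_force"][:2]@n,s["joints"])
snap("wrist","w1"); snap("top","t1")
E
```

```text
[0.5232 0.3903 0.08  ] 1.0
0.006737597273404517 1.6
4.1417 [0.5234 0.3904 0.0806] [ 0.5474 -0.9055  0.4327] -0.5764771566514253 [ 0.5696  0.6883  1.471   0.      0.9813 -0.5503]
```

View pics/w1.png

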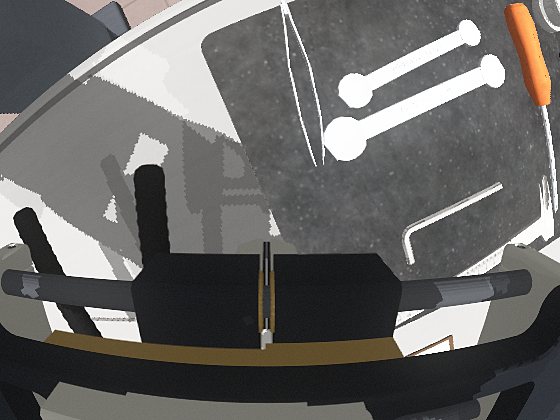

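View pics/t1.png

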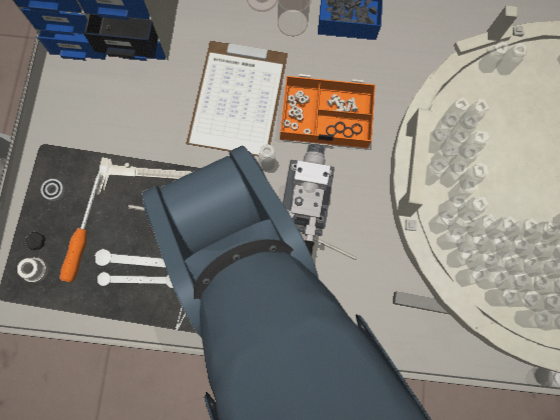

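The wrist view shows the lever's free end at about (150,170) and the bar's end at about (25,212). The fingers are shut and outside the lever, and the tray table and vials are clear. Now I make contact and start along the arc, logging force.

Run:
```python
from h import *
d=np.load("pics/w1.npz")["d"]; print("depth boxes",d[270,170],d[270,360],d[300,200],d[260,275], "lever",d[180,150])
def F(n): 
    s=env.get_state(); return s["wrist_force"][:2]@n, s["wrist_force"], s["time"],s["ee_pos"]
p,R,n=pose(0,0.004); env.move_straight(p,R,feed=0.08,force_limit=6); env.hold(.1); print("s4",F(n))
for th in [0,0.04,0.08,0.12]:
    p,R,n=pose(th,0); hit=env.move_straight(p,R,feed=0.05,force_limit=8); env.hold(.1); print(th,hit,F(n))
snap("wrist","w2")
```

```text
depth boxes 0.07078827 0.07126062 0.06548427 0.07746258 lever 0.14535977
s4 (np.float64(0.6674871888293025), array([-0.4832,  0.9756, -0.9241]), 4.8167, array([0.5121, 0.3673, 0.0801]))
0 False (np.float64(-0.3581719631858683), array([-0.0384, -0.3794,  0.5277]), 5.1667, array([0.5101, 0.3633, 0.08  ]))
0.04 False (np.float64(2.5738769349977684), array([2.2559, 1.8247, 0.0954]), 5.5167, array([0.5074, 0.3597, 0.0801]))
0.08 False (np.float64(2.439154504798456), array([1.1175, 2.1825, 0.2926]), 5.8667, array([0.5045, 0.3556, 0.08  ]))
0.12 False (np.float64(3.1399525945445013), array([ 0.1398,  3.272 , -0.2254]), 6.2167, array([0.5019, 0.3514, 0.08  ]))
```

View pics/w2.png

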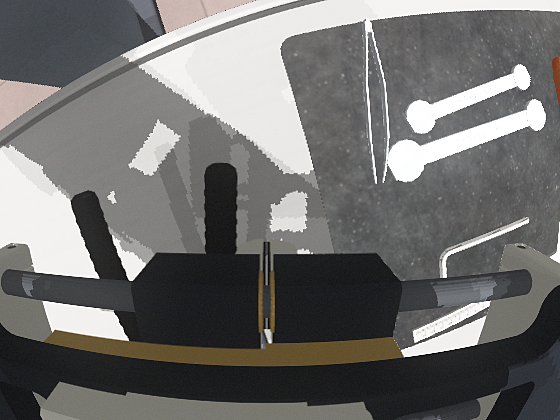

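The lever is in contact, following the hand at column 220 in the wrist image. I continue, with finer steps from 0.28.

Run:
```python
from h import *
def F(n): 
    f=[]
    for _ in range(3):
        s=env.get_state(); f.append(s["wrist_force"][:2]@n); env.hold(.04)
    return np.mean(f),s["time"],s["ee_pos"]
for th in [.16,.2,.24,.28]+list(np.arange(.295,.475,.015)):
    p,R,n=pose(th,0); hit=env.move_straight(p,R,feed=0.04,force_limit=8); f=F(n); print(round(th,3),hit,round(f[0],2),round(f[1],2),f[2])
    if hit or f[0]>9: break
snap("wrist","w3"); snap("scene","s3")
```

```text
0.16 False 3.18 6.62 [0.4993 0.3471 0.08  ]
0.2 False 3.02 7.03 [0.497  0.3428 0.08  ]
0.24 False 4.05 7.42 [0.4949 0.3383 0.08  ]
0.28 False 3.76 7.83 [0.493  0.3338 0.08  ]
0.295 False 4.1 8.2 [0.4923 0.332  0.08  ]
0.31 False 4.68 8.57 [0.4916 0.3302 0.08  ]
0.325 False 4.47 8.95 [0.491  0.3285 0.08  ]
0.34 False 4.39 9.32 [0.4904 0.3268 0.08  ]
0.355 False 4.12 9.7 [0.4898 0.3251 0.08  ]
0.37 False 4.69 10.07 [0.4892 0.3234 0.08  ]
0.385 False 4.95 10.45 [0.4887 0.3216 0.08  ]
0.4 False 5.05 10.82 [0.4882 0.3198 0.08  ]
0.415 False 4.45 11.2 [0.4877 0.318  0.08  ]
0.43 False 4.74 11.57 [0.4872 0.3163 0.08  ]
0.445 False 5.27 11.95 [0.4868 0.3145 0.08  ]
0.46 False 5.54 12.32 [0.4864 0.3127 0.08  ]
```

View pics/w3.png

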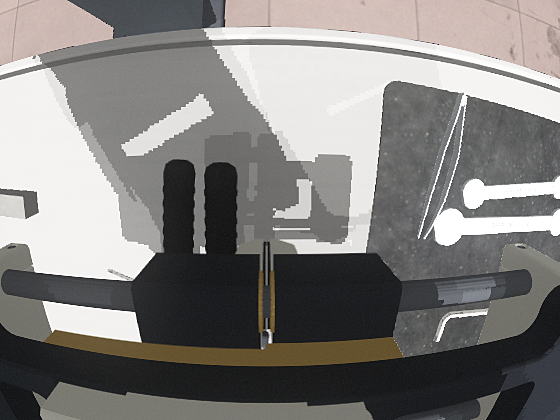

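View pics/s3.png

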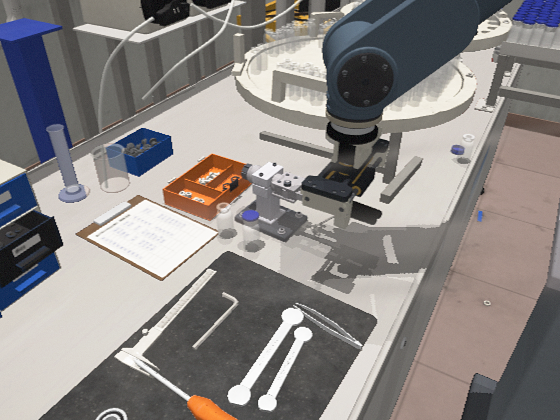

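No hard stop so far. The force is only the spring's (about 5 N). The image still shows a gap of about 10 px between the lever (205–238) and the bar (163–194), so the finger back sits a little inside my assumed line. I keep pressing in small steps.

Run:
```python
from h import *
def F(n): 
    f=[]
    for _ in range(3):
        s=env.get_state(); f.append(s["wrist_force"][:2]@n); env.hold(.04)
    return np.mean(f),s["time"],s["ee_pos"]
for th in np.arange(.468,.53,.008):
    p,R,n=pose(th,0); hit=env.move_straight(p,R,feed=0.03,force_limit=8); f=F(n); print(round(th,3),hit,round(f[0],2),round(f[1],2),f[2], "lag mm",1e3*(f[2][:2]-p[:2])@n)
    if hit or f[0]>11: break
snap("wrist","w4")
a=np.load("pics/w3.npz")["im"][140:270,130:270];b=np.load("pics/w4.npz")["im"][140:270,130:270]
cv2.imwrite("pics/w34.png",cv2.resize(np.hstack([a,b])[:,:,::-1],None,fx=2.8,fy=2.8,interpolation=cv2.INTER_CUBIC))
```

```text
0.468 False 5.06 12.8 [0.4862 0.3117 0.08  ] lag mm 0.18672470007893355
0.476 False 5.49 13.18 [0.486  0.3108 0.08  ] lag mm 0.21967913401470596
0.484 False 7.37 13.55 [0.4859 0.3101 0.08  ] lag mm 0.5028341863211012
0.492 False 9.98 13.93 [0.4857 0.3095 0.0801] lag mm 0.9043404848089067
0.5 False 14.07 14.3 [0.4855 0.3092 0.0801] lag mm 1.5702518622135264
```

View pics/w34.png

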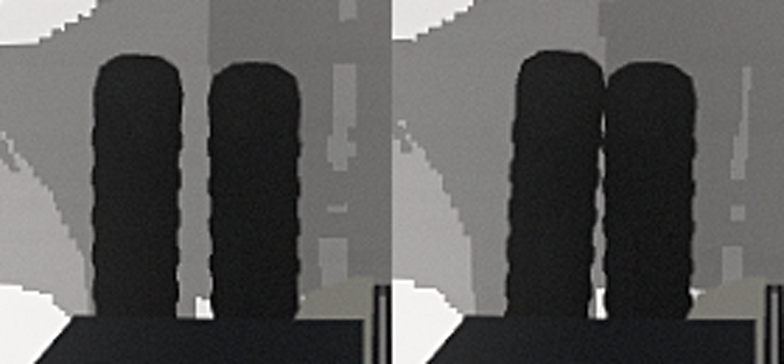

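The push has gone hard (14 N), and the lever's end appears to touch the bar at about crop (603,85), with a wedge of light opening towards the yoke. Next I quantify the remaining gap at the end.

Run:
```python
from h import *
for w in ["w3","w4"]:
    im=np.load(f"pics/{w}.npz")["im"]; g=im.max(2).astype(int)
    for r in [165,170,172,175,178,182,190,200,210,220,230,240]:
        row=g[r,155:250]; dark=np.where(row<60)[0]
        print(w,r,"dark",dark.min()+155,dark.max()+155,"gap cols",[ (155+i,row[i]) for i in range(dark.min(),dark.max()) if row[i]>=45])
im,d=np.load("pics/w4.npz")["im"],np.load("pics/w4.npz")["d"]
# angle between outer edges on plane z=.095 (fisheye)
m=optics.camera_model("wrist");K=m["K"];H=m["hand_eye"]
s=env.get_state();T=np.eye(4);T[:3,:3]=s["eef_rot"];T[:3,3]=s["ee_pos"];C=T@H
def fe(u,v,z=.095):
    x,y=(u-K[0,2])/K[0,0],(v-K[1,2])/K[1,1];r=np.hypot(x,y)
    dd=C[:3,:3]@np.array([x/r*np.sin(r),y/r*np.sin(r),np.cos(r)]);c=C[:3,3];return c+dd*(z-c[2])/dd[2]
g=im.max(2)
L=[];Rr=[]
for v in range(178,250):
    row=g[v,150:250];dk=np.where(row<60)[0]; L.append(fe(150+dk.min()-.5,v)[:2]);Rr.append(fe(150+dk.max()+.5,v)[:2])
def fl(P):
    vx,vy,cx,cy=cv2.fitLine(np.array(P,np.float32),cv2.DIST_HUBER,0,.001,.001).ravel();sg=np.sign(vx);return np.array([vx,vy])*sg,np.array([cx,cy])
dl,cl=fl(L);dr,cr=fl(Rr)
ang=np.arctan2(dl[1],dl[0])-np.arctan2(dr[1],dr[0])
n=np.array([-dl[1],dl[0]])
print("bar edge yaw",np.arctan2(dl[1],dl[0]),"lever yaw",np.arctan2(dr[1],dr[0]),"diff",ang)
tip=np.array(Rr[0]); print("over both near the tip mm",1e3*np.linalg.norm(np.array(Rr)[:12]-np.array(L)[:12],axis=1).mean(), s["wrist_force"],s["time"])
```

```text
w3 165 dark 166 231 gap cols [(193, np.int64(46)), (194, np.int64(127)), (195, np.int64(136)), (196, np.int64(130)), (197, np.int64(128)), (198, np.int64(133)), (199, np.int64(132)), (200, np.int64(129)), (201, np.int64(132)), (202, np.int64(131)), (203, np.int64(131)), (204, np.int64(136)), (205, np.int64(111)), (206, np.int64(117)), (207, np.int64(121)), (208, np.int64(93))]
w3 170 dark 164 235 gap cols [(164, np.int64(55)), (194, np.int64(45)), (195, np.int64(134)), (196, np.int64(133)), (197, np.int64(128)), (198, np.int64(130)), (199, np.int64(127)), (200, np.int64(130)), (201, np.int64(130)), (202, np.int64(130)), (203, np.int64(131)), (204, np.int64(143)), (205, np.int64(53))]
w3 172 dark 164 236 gap cols [(195, np.int64(115)), (196, np.int64(134)), (197, np.int64(128)), (198, np.int64(127)), (199, np.int64(131)), (200, np.int64(129)), (201, np.int64(130)), (202, np.int64(131)), (203, np.int64(134)), (204, np.int64(126))]
w3 175 dark 164 236 gap cols [(195, np.int64(106)), (196, np.int64(135)), (197, np.int64(134)), (198, np.int64(125)), (199, np.int64(129)), (200, np.int64(13
[... 2802 characters left out ...]
, (205, np.int64(138))]
w4 210 dark 173 236 gap cols [(202, np.int64(55)), (203, np.int64(142)), (204, np.int64(137)), (205, np.int64(125))]
w4 220 dark 172 237 gap cols [(172, np.int64(54)), (202, np.int64(71)), (203, np.int64(145)), (204, np.int64(133)), (205, np.int64(60))]
w4 230 dark 171 236 gap cols [(202, np.int64(75)), (203, np.int64(136)), (204, np.int64(133)), (205, np.int64(132))]
w4 240 dark 171 236 gap cols [(201, np.int64(115)), (202, np.int64(135)), (203, np.int64(128)), (204, np.int64(131)), (205, np.int64(141)), (206, np.int64(65))]
bar edge yaw -0.071856245 lever yaw 0.0069514685 diff -0.07880771
over both near the tip mm 31.345249568591818 [-4.4879 13.697  -1.3341] 14.3917
```

At the lever's end the gap is 0 px. The lever is past parallel with the bar by 0.079 rad, so its angle is about 0.458. It is therefore resting on the bar, not the screw. I now back out along the arc so that it springs open, then clear away and check.

Run:
```python
from h import *
for th in [.4,.3,.2,.1,0]:
    p,R,n=pose(th,0.0); env.move_straight(p,R,feed=0.05)
p,R,n=pose(0,0.035); env.move_straight(p,R,feed=0.08)
s=env.get_state(); print(s["time"],s["wrist_force"])
snap("wrist","w5")
env.move_straight(p+[0,0,.13],R,feed=0.15)
env.move_j([1.0534,0.3511,1.6522,0,1.1391,-0.0846])
s=env.get_state(); print(s["time"],s["ee_pos"],s["wrist_force"])
snap("top","t5")
a=np.load("pics/top0.npz");b=np.load("pics/t5.npz")
df=cv2.absdiff(a["im"],b["im"]).max(2); print("diff px in crimper/vial area",(df[130:320,225:375]>40).sum())
cv2.imwrite("pics/t5z.png",cv2.resize(np.hstack([a["im"][130:320,225:375],b["im"][130:320,225:375]])[:,:,::-1],None,fx=2.6,fy=2.6))
```

```text
16.9417 [-0.5536  1.1165 -0.278 ]
19.2 [0.2315 0.499  0.2182] [0.347  0.1169 0.6188]
diff px in crimper/vial area 4
```

View pics/t5z.png

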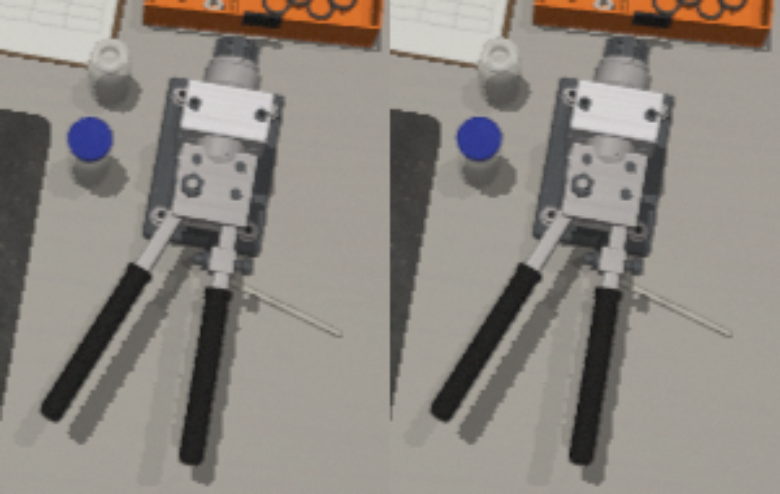

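The before and after crops look the same. The lever is fully open again, with its end at crop (440,415), and the vials and hex key are where they were. Handing in.

```bash
python3 -c "
from workcell import env
env.finish_job(); print(env.get_state()['time'])"
```

```text
the job is handed in; nothing more can be done
the job is handed in; nothing more can be done
```

The stop screw does not stop the lever: the lever goes all the way to the grip bar. So, as you asked, I let it spring back open and left it alone.

- **Press:** With the gripper shut, I pressed the lever from outside with the back of a finger, 120 mm from the hinge. The force was only the spring's, about 5 N, until the lever came up hard; I stopped at 14 N.
- **Where it stopped:** The wrist camera showed no gap at the lever's end. The lever was 0.079 rad past parallel with the bar, about 0.458 rad, which matches the 0.455 given for touching the bar.
- **After release:** The top view before and after matches, with 4 pixels differing. The lever is fully open, and the vials and hex key are where they were. The arm was back at its start pose at 19.2 s.
- **Mismatch:** My commanded angles read about 0.025 rad high, because the finger back sits closer in than I assumed. I therefore judged the end position by force and camera, not by the commanded angle.

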